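# Close the polishing drum with its bayonet lid

## Robot

A 6-joint arm with a two-finger parallel gripper is mounted at the origin on the work surface. World frame = base frame: x ahead of the robot, y to its left, z up, the work surface at z = 0. Lengths are in mm, angles in rad, forces in N, time in s.
With the tool pointing down it reaches from about 375 to 925 mm from the base axis. Payload 5.7 kg.
Tool frame: the origin (TCP) lies on the centre line of the jaws, within the pads' length; the fingertips stand 14 mm ahead of it and the grasp point (between the pads) lies 5 mm behind it; z points along the fingers, y is the line along which they close (so a half turn about z gives the same grasp; the last joint's range is limited). The gripper opens to 88 mm and grips with 3 to 60 N. Pads are 20 mm wide; open, the fingers measure 115 mm over their backs; the gripper's body (75 mm by 178 mm) begins 61 mm behind the grasp point.
Start: joints at [-1.383, 0.359, 1.51, -0, 1.272, -0.115], TCP at [178.901, -572.676, 236.623] pointing down, gripper open.
Joint ranges: [-2.97, 2.97], [-1.01, 2.36], [0.21, 2.38], [-0.96, 4.11], [0.2, 2.71], [-2.98, 2.98]. Speed limits (rad/s): [2.39, 2.39, 3.14, 3.14, 3.14, 3.14].

## Interface

Orientations are given as [roll, pitch, yaw] about the fixed x, y, z axes, in that order (R = Rz(yaw) Ry(pitch) Rx(roll)).
In Python, from bench import robot gives the robot as it stands.
- The arm moves only by the tool drive_tool, never from a script. Its argument "moves" is a list of rows, each a list of 3 entries, a list of its own where there are three numbers: the shift along the tool's x, y, z in cm, then the turn, a rotation vector about the tool's x, y, z in rad, then the opening, from -1 (shut) to 1 (fully open). In form: [[[dx, dy, dz], [ax, ay, az], hand], ...]. A call has 1 to 5 rows; each row shifts and turns the commanded pose from where the row before left it, along the tool's axes as they then stand; what a row does not reach is not made up. A row lasts 1/8 s, in which the tool goes at most 62.5 mm and 10.7 degrees, less where a joint would pass 70% of its speed; a pose out of reach is approached as far as the arm can. A call is refused whole if a number of a shift passes 6.25 or a number of a turn 0.188, either way. A call with a gripper value outside its range is refused whole. The fingers move at their own pace and stop on an object; "grip_force" is the grip in N (left out, the last holds). Time passes only in rows, so rows that do not move let the fingers close. It gives the time, the measured TCP pose, the force, the opening and the grip force at its end, in the units of the state.
- robot.get_obs(): the state, without advancing time (a new reading comes with each control period).
- robot.capture(name): name is "scene" or "top"; returns (picture, depth): 420x560x3 uint8, red, green, blue; 420x560 float32, mm along the optical axis (not along the pixel's ray), 0 where there is no reading.
- robot.camera_info(name): a dict with "K" (3x3 intrinsics, pixels), "world_to_cam" (4x4, takes a point from world to camera coordinates). Camera axes: x right, y down, z forward; pixel columns grow to the right and rows downward; lengths in mm; the calibration is good to about 2 mm. A picture is of the moment at which its call begins. camera_info takes no time and is no camera call.
- robot.sign_off(): hands the job in; it is judged then, once.
The state is a dict: "time": time; "q": joint angles; "joint_vel": joint speeds; "joint_efforts": joint torques, N m; "ee_pos": TCP position; "ee_rot": TCP orientation; "ft_force": force on the tool from outside, world axes, zero at the start; "moment": the same for the moment, N m; "gripper_width": finger opening in mm; "gripper_force": force on a finger pad.
Only numpy, scipy, OpenCV 4.12 (cv2) and the standard library are available. Lean on these libraries where they do the work, as an engineer would, in place of code of your own. Each camera call takes 0.05 s, during which the arm holds its last target. There are 200 camera calls.

## Task

The buckles are in the polishing drum: pick the lid up by its bar handle, set it down level into the drum's mouth with its ramps between the pins, and twist it clockwise (seen from above) until the ramps cam tight under the pins and the rubber seal is firmly squeezed. Stop when it is snug, do not force or overtighten it, then let go of it, and leave the mallet, bowl and sanding block where they are.

Things in the scene. Friction and masses are not known exactly. Their poses are not given: they have to be found in the camera images.
- lid_handle (a point): Grip point of the loose lid (0.25 to 0.4 kg), on its axis, 48 mm above its underside, mid-length of its black bar handle. The bar lies along the lid's x: 70 mm long, 14 mm thick (y), from 26 to 64 mm above the underside; grasp it across its thickness. Fingertips must stay above the plug's top at 27 mm. z up. The lid starts upright on a fixed white board 12 mm thick.
- lid: The same lid, same axes; origin at the centre of its underside. Under the bar a round aluminium plug, 72 mm in diameter, 27 mm high. Low on it three ramps stick out to radius 46 mm, 120 degrees apart, each 64 degrees long. Each ramp's top rises counter-clockwise (from above) from 4 to 15 mm above the underside.
- lid_ramp (a point): Low (clockwise) end of one of the lid's ramps: 41 mm from the lid's axis, 12 degrees counter-clockwise of the lid's x axis, 4 mm above its underside. The other two ramps' low ends lie at 132 and 252 degrees.
- drum_mouth (a point): Centre of the round mouth of the drum, level with the rim (145 mm above the table), on the upright drum axis; z up. 98 mm wide inside. Three steel pins 6 mm thick point inwards to a radius of 38 mm, at 0, 120 and 240 degrees from this frame's x axis, centre lines 10 mm below the rim.
- drum_pin (a point): Middle of the pin that lies on the drum's x axis, 43 mm from the drum axis and 10 mm below the rim. The lid drops in between the pins when its x axis points 0 to 30 degrees counter-clockwise of any one of the three pins. From 6 degrees it then turns clockwise freely for some 15 to 65 degrees until the ramps meet the pins; from there the moment climbs by about 0.15 N m per degree.
- drum_ledge (a point): On the drum axis, 22 mm below the rim: middle of a stiff, springy rubber seal ring (88 mm outside, 44 mm inside) on which the lid's underside rests. Its top lies 18 to 26 mm below the rim, not known, so the angle where the ramps meet the pins differs by 40 degrees and must be felt. Snug is a twisting moment of 0.5 to 0.9 N m; over 1.3 N m is too much. Friction keeps the lid tight when released.
- drum: the drum on its motor base, fixed to the table: origin at the table top under the drum's axis, same axes as drum_mouth. Base 140 mm square and 50 mm high, dark steel drum 110 mm in diameter above it up to 145 mm
- mallet: bystander: mallet lying on the table, yellow head 54 mm thick and 90 mm long, wooden handle towards its +y, 220 mm from the head's axis; origin on the table under the head's middle
- bowl: bystander: clear plastic bowl, 110 mm wide, 50 mm high; origin under its centre
- sanding_block: bystander: cork block 75 x 50 x 35 mm; origin under its centre
Things that resemble listed ones, but are neither listed nor needed, are in the scene too. Several things have the shape of the lid; the one meant has the colours described above.

How it is judged (in metres and radians):
On the way:
1. the lid sits level in the drum's mouth, down past the pins (horizontal distance between lid and drum_mouth below 0.006 m and z of lid in the frame of drum_mouth below -0.0165 m and angle between lid's own z axis and vertical below 0.1 rad), for 0.1 s.
At the end, for the whole second after the job is handed in: the lid is released and at rest in the drum's mouth, within 5 mm of its axis, level within 3 degrees, its underside at least 17.5 mm below the rim, and its ramps are still wedged under the pins with more than 8 N between lid and drum (horizontal distance between lid and drum_mouth below 0.005 m and z of lid in the frame of drum_mouth below -0.0175 m and angle between lid's own z axis and vertical below 0.05 rad and contact force between lid and drum above 8 N and linear speed of lid below 0.01 m/s); the robot touches nothing.
It fails at once if the lid is forced or overtightened: more than 38 N between lid and drum (contact force between lid and drum above 38 N).
It fails at once if a bystander is pushed more than 20 mm (distance of any of mallet, bowl, sanding_block from where it was at the start of the episode above 0.02 m).
It also fails if it takes over 64 s, if anything falls off the work surface, if the arm or the gripper's body presses on something with over 40 N, if the wrist force passes 120 N, or if a joint passes its speed limit or range.

## Working session

There is one attempt and no reset: what is moved stays moved. The work goes in short steps, Python scripts to look and compute and a tool call to move; the robot and the scene stay as the last step left them, time stands still between calls to the robot, and variables do not carry over. Pictures are saved under pics/ and viewed, at most 10 in all, crops included, and the job is handed in when it is done.

Besides the shell and the picture viewer there is one more tool, called after "Request:" in YAML: its name, and indented under it one key for each argument. drive_tool: Moves the arm, as the interface text tells. Its arguments: {"type":"object","properties":{"moves":{"type":"array","items":{"type":"array"}},"grip_force":{"type":"number"}},"required":["moves"]}

```bash
mkdir -p pics; cat > h.py <<'E'
import numpy as np, cv2, pickle
from bench import robot
def cap(n,f):
    p,d=robot.capture(n); cv2.imwrite(f'pics/{f}.png',p[:,:,::-1]); c=robot.camera_info(n)
    pickle.dump((p,d,np.array(c['K']),np.array(c['world_to_cam'])),open(f'{f}.pkl','wb')); return p,d
def load(f): return pickle.load(open(f+'.pkl','rb'))
def pts(f):
    p,d,K,T=load(f); v,u=np.mgrid[:420,:560]
    c=np.stack([(u-K[0,2])/K[0,0]*d,(v-K[1,2])/K[1,1]*d,d,np.ones_like(d)],-1)
    return (c@np.linalg.inv(T).T)[...,:3]
E
python3 - <<'E'
from h import *
cap('top','top0');cap('scene','sc0')
for f in('top0','sc0'):
    p,d,K,T=load(f);print(K[0,0],np.round(np.linalg.inv(T),3).tolist())
print(robot.get_obs())
E
```

```text
545.5295013848894 [[-0.013, -0.995, 0.096, 439.047], [-1.0, 0.013, 0.0, -89.001], [-0.002, -0.096, -0.995, 1389.867], [0.0, 0.0, 0.0, 1.0]]
476.7758914489856 [[0.743, 0.362, -0.563, 1123.892], [0.67, -0.41, 0.619, -669.264], [-0.006, -0.837, -0.547, 633.948], [0.0, 0.0, 0.0, 1.0]]
{'time': 0.1, 'q': array([-1.38310728e+00,  3.59430967e-01,  1.51131176e+00, -4.07154854e-07,
        1.27249805e+00, -1.15135658e-01]), 'joint_vel': array([ 0.000176  ,  0.00028418, -0.00309875,  0.00160071, -0.00059085,
       -0.00060768]), 'joint_efforts': array([ 1.14679049e-03, -5.16353846e+01, -2.71407759e+01,  6.76206057e-02,
        2.76490365e-02, -3.94214692e-05]), 'ee_pos': array([ 178.79111143, -572.12010285,  235.89956221]), 'ee_rot': array([-3.13995539e+00, -1.88952592e-04,  3.02824673e-01]), 'ft_force': array([-0.72625206, -0.37115005, -0.91732416]), 'moment': array([ 0.04369778,  0.01394438, -0.02933809]), 'gripper_force': 0.0, 'gripper_width': 87.76382684260675}
```

View pics/top0.png

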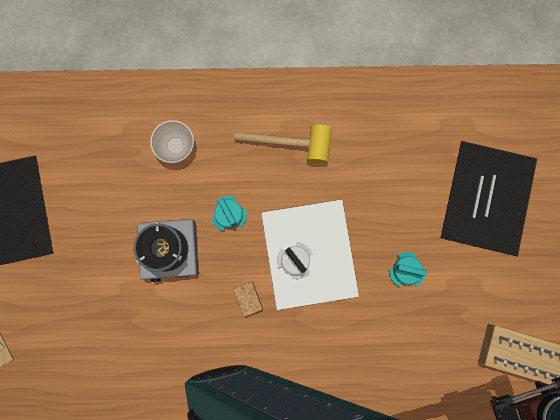

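View pics/sc0.png

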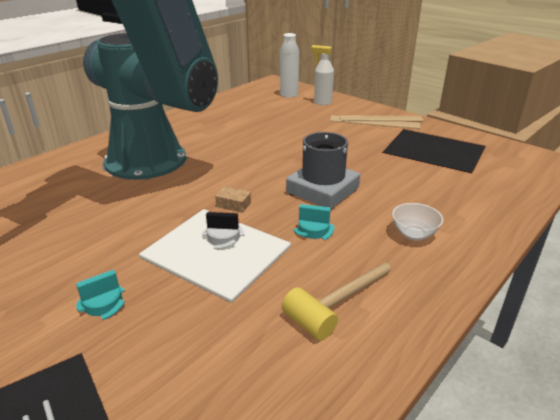

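Three things have the lid's shape in the top view: teal at (229,213), teal at (408,269), and a grey aluminium one with a black bar on the white board at (295,260). The last fits the description. Next I enlarge it and the drum, and measure both.

```bash
python3 - <<'E'
from h import *
p,d,K,T=load('top0');P=pts('top0')
a=cv2.resize(p[225:295,260:330],(560,560),interpolation=2)[:,:390*560//560]
L=cv2.resize(p[225:295,260:330],(400,400),interpolation=2);D=cv2.resize(p[210:290,125:205],(400,400),interpolation=2)
cv2.imwrite('pics/crop.png',np.hstack([L,D])[:,:,::-1])
g=p.max(2).astype(int); 
def box(u0,u1,v0,v1):
    m=np.zeros(g.shape,bool);m[v0:v1,u0:u1]=1;return m
Ti=np.linalg.inv(T)
def ray(u,v,z):
    r=Ti[:3,:3]@[(u-K[0,2])/K[0,0],(v-K[1,2])/K[1,1],1];o=Ti[:3,3];return o+r*(z-o[2])/r[2]
m=box(270,322,235,285)&(g<60)
for h in(68,):
  q=P[m&(P[...,2]>h)&(P[...,2]<90)]
  print('bar n',len(q),'zmed',np.median(q[:,2]))
mm=(m&(P[...,2]>68)).astype(np.uint8);c=max(cv2.findContours(mm,0,1)[0],key=cv2.contourArea)
w=np.array([ray(*x[0],76)[:2] for x in c],np.float32);print('bar rect',cv2.minAreaRect(w), 'ray')
r=cv2.minAreaRect(q[:,:2].astype(np.float32));print('bar rect depth',r)
# plug top: grey z 39
q2=P[box(270,322,235,285)&(P[...,2]>33)&(P[...,2]<45)];print('plug',len(q2),q2.mean(0),cv2.minEnclosingCircle(q2[:,:2].astype(np.float32)))
# rim
B=box(125,205,210,285)
q=P[B&(abs(P[...,2]-145)<4)];e=cv2.fitEllipse(cv2.convexHull(q[:,:2].astype(np.float32)));print('rim',len(q),np.median(q[:,2]),e, cv2.minEnclosingCircle(q[:,:2].astype(np.float32)))
c=np.array(e[0])
hsv=cv2.cvtColor(p,cv2.COLOR_RGB2HSV)
v,u=np.nonzero(B&(g>130)&(hsv[...,1]<50)); 
n,lab,st,ce=cv2.connectedComponentsWithStats((B&(g>115)&(hsv[...,1]<60)).astype(np.uint8))
for i in range(1,n):
    w=ray(*ce[i],138)[:2]-c
    if st[i,4]>3: print(ce[i],st[i,4],'r',np.hypot(*w),'ang',np.degrees(np.arctan2(w[1],w[0])))
E
```

```text
bar n 139 zmed 74.51266885234122
bar rect ((466.16339111328125, -121.50506591796875), (67.00798797607422, 12.427875518798828), 37.13380813598633) ray
bar rect depth ((466.1682434082031, -121.51094055175781), (67.04985046386719, 12.261852264404297), 37.032798767089844)
plug 459 [ 466.56510804 -121.33906526   37.68840089] ((467.1175537109375, -121.72264099121094), 35.71795654296875)
rim 324 143.86454837216843 ((498.45501708984375, 195.19325256347656), (108.06640625, 110.00796508789062), 160.0564727783203) ((496.7119445800781, 194.28927612304688), 56.65213394165039)
[180.55615697 240.2435724 ] 739 r 53.718854921227525 ang -74.14663957284968
[156.75 228.25] 12 r 43.15563734639178 ang 4.3551707886243305
[174.5 255. ] 10 r 42.44332867050997 ang -116.57660629111678
[142.         257.61538462] 13 r 43.65274119076994 ang 123.3521932125687
[179.83333333 257.33333333] 6 r 55.85951174699936 ang -115.99596389220136
[144.99275362 272.56521739] 138 r 65.10292200824482 ang 153.32273547020708
```

View pics/crop.png

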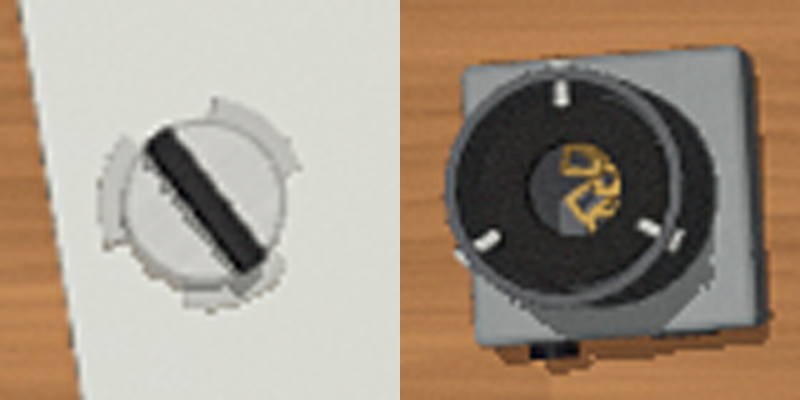

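The crop confirms it: an aluminium lid with a black bar, its ramps starting at about 49, 169 and 289°, so the lid's x is at +37° in world. The lid's axis is at (466.3,-121.5). The drum's centre is at about (498.5,195.7), with pins at 3.7°+120k. Sizes check: bar 67x12 mm, rim 109 mm, pins at r of about 43 mm.

Request:
drive_tool:
  moves:
    - [[4.1,-3.45,0.8],[0,0,0],1]
    - [[4.1,-3.45,0.8],[0,0,0],1]
    - [[4.1,-3.45,0.8],[0,0,0],1]
    - [[4.1,-3.45,0.8],[0,0,0],1]
    - [[4.1,-3.45,0.8],[0,0,0],1]

```text
time: 0.72
ee_pos: [323.7, -345.3, 196.2]
ee_rot: [-3.141, -0.0, 0.302]
ft_force: [1.1, 0.1, 0.3]
gripper_width: 87.6
gripper_force: 0.0
```

Request:
drive_tool:
  moves:
    - [[4.1,-3.45,0.8],[0,0,0],1]
    - [[4.1,-3.45,0.8],[0,0,0],1]
    - [[4.1,-3.45,0.8],[0,0,0],1]
    - [[4.1,-3.45,0.8],[0,0,0],1]
    - [[4.1,-3.45,0.8],[0,0,0],1]

```text
time: 1.35
ee_pos: [468.0, -119.5, 156.3]
ee_rot: [-3.142, 0.0, 0.303]
ft_force: [0.1, -0.8, 1.0]
gripper_width: 87.9
gripper_force: 0.0
```

Request:
drive_tool:
  moves:
    - [[0,0,0],[0,0,-0.172],1]
    - [[0,0,0],[0,0,-0.172],1]
    - [[0,0,0],[0,0,0],1]
    - [[0,0,0],[0,0,0],1]

```text
time: 1.85
ee_pos: [467.2, -121.2, 156.6]
ee_rot: [-3.141, 0.0, 0.643]
ft_force: [-0.5, -0.1, 1.1]
gripper_width: 87.8
gripper_force: 0.0
```

```bash
cat >> h.py <<'E'
from scipy.spatial.transform import Rotation as Ro
def to(x,y,z,yawdeg):
    o=robot.get_obs();R=Ro.from_euler('xyz',o['ee_rot']);p=o['ee_pos']
    Rt=Ro.from_euler('xyz',[np.pi,0,np.radians(yawdeg)])
    print('t',round(o['time'],2),'pos',p.round(1),'rot',np.degrees(o['ee_rot']).round(2),'F',o['ft_force'].round(1),'M',o['moment'].round(2),'w',round(o['gripper_width'],1),'gf',o['gripper_force'],'q6',o['q'][5].round(2))
    print('shift cm',(R.inv().apply(np.array([x,y,z])-p)/10).round(2),'turn',(R.inv()*Rt).as_rotvec().round(3))
E
python3 -c "
from h import *
to(466.3,-121.5,58,37.1)"
```

```text
t 1.85 pos [ 467.2 -121.2  156.6] rot [-1.7998e+02  1.0000e-02  3.6850e+01] F [-0.5 -0.1  1.1] M [-0.01 -0.05  0.01] w 87.8 gf 0.0 q6 0.53
shift cm [-0.09 -0.02  9.86] turn [-0.     0.    -0.004]
```

Request:
drive_tool:
  moves:
    - [[-0.09,-0.02,4.0],[0,0,-0.004],1]
    - [[0,0,4.0],[0,0,0],1]
    - [[0,0,1.85],[0,0,0],1]
    - [[0,0,0],[0,0,0],1]
    - [[0,0,0],[0,0,0],1]
  grip_force: 20

```text
time: 2.48
ee_pos: [467.0, -121.9, 58.8]
ee_rot: [3.141, -0.001, 0.649]
ft_force: [0.6, -0.5, 0.3]
gripper_width: 87.5
gripper_force: 0.0
```

Request:
drive_tool:
  moves:
    - [[0,0,0],[0,0,0],-1]
    - [[0,0,0],[0,0,0],-1]
    - [[0,0,0],[0,0,0],-1]
    - [[0,0,0],[0,0,0],-1]
    - [[0,0,0],[0,0,0],-1]

```text
time: 3.1
ee_pos: [466.5, -121.5, 58.2]
ee_rot: [-3.142, -0.0, 0.651]
ft_force: [-0.2, -0.1, -0.6]
gripper_width: 41.4
gripper_force: 0.0
```

Request:
drive_tool:
  moves:
    - [[0,0,0],[0,0,0],-1]
    - [[0,0,0],[0,0,0],-1]
    - [[0,0,0],[0,0,0],-1]
  grip_force: 60

```text
time: 3.48
ee_pos: [466.3, -121.3, 58.1]
ee_rot: [-3.141, 0.0, 0.651]
ft_force: [-0.3, 0.6, -0.4]
gripper_width: 14.0
gripper_force: 60.0
```

```bash
python3 -c "
from h import *
to(466.3,-121.5,58,37.1)"
```

```text
t 3.48 pos [ 466.3 -121.3   58.1] rot [-1.7996e+02  1.0000e-02  3.7280e+01] F [-0.3  0.6 -0.4] M [-0.03  0.    0.04] w 14.0 gf 60.00001788139343 q6 0.52
shift cm [-0.01  0.02  0.01] turn [-0.001  0.     0.003]
```

Request:
drive_tool:
  moves:
    - [[0,0,-2],[0,0,0],-1]
    - [[0,0,-5],[0,0,0],-1]
    - [[0,0,-5],[0,0,0],-1]
    - [[0,0,-5.4],[0,0,0],-1]
    - [[0,0,0],[0,0,0],-1]

```text
time: 4.1
ee_pos: [469.2, -122.6, 236.0]
ee_rot: [3.134, -0.004, 0.651]
ft_force: [0.2, -0.1, -2.8]
gripper_width: 13.8
gripper_force: 60.0
```

Request:
drive_tool:
  moves:
    - [[3.62,-3.88,0],[0,0,0],-1]
    - [[3.62,-3.88,0],[0,0,0],-1]
    - [[3.62,-3.88,0],[0,0,0],-1]
    - [[3.62,-3.88,0],[0,0,0],-1]
    - [[3.62,-3.88,0],[0,0,0],-1]

```text
time: 4.72
ee_pos: [491.7, 144.0, 230.2]
ee_rot: [-3.14, 0.003, 0.651]
ft_force: [0.8, -1.4, -2.5]
gripper_width: 13.5
gripper_force: 60.0
```

Request:
drive_tool:
  moves:
    - [[3.62,-3.88,0],[0,0,0],-1]
    - [[0,0,0],[0,0,-0.174],-1]
    - [[0,0,0],[0,0,-0.174],-1]
    - [[0,0,0],[0,0,-0.174],-1]
    - [[0,0,0],[0,0,-0.174],-1]

```text
time: 5.35
ee_pos: [496.8, 195.0, 229.9]
ee_rot: [-3.138, 0.002, 1.353]
ft_force: [-0.7, -0.3, -3.2]
gripper_width: 13.4
gripper_force: 60.0
```

Request:
drive_tool:
  moves:
    - [[0,0,0],[0,0,-0.174],-1]
    - [[0,0,0],[0,0,-0.174],-1]
    - [[0,0,0],[0,0,-0.174],-1]
    - [[0,0,0],[0,0,-0.174],-1]
    - [[0,0,0],[0,0,-0.174],-1]

```text
time: 5.98
ee_pos: [496.9, 194.9, 229.9]
ee_rot: [-3.138, -0.002, 2.223]
ft_force: [-0.6, 0.8, -2.2]
gripper_width: 13.6
gripper_force: 60.0
```

Request:
drive_tool:
  moves:
    - [[0,0,0],[0,0,-0.174],-1]
    - [[0,0,0],[0,0,0],-1]
    - [[0,0,0],[0,0,0],-1]

```text
time: 6.35
ee_pos: [497.6, 195.1, 231.1]
ee_rot: [-3.14, -0.001, 2.387]
ft_force: [-0.0, 0.1, -1.9]
gripper_width: 13.6
gripper_force: 60.0
```

```bash
python3 - <<'E'
from h import *
to(498.5,195.7,228,138)
p,d=cap('top','top1');p2,_=cap('scene','sc1')
cv2.imwrite('pics/c1.png',np.hstack([cv2.resize(p[190:300,100:210],(400,400),interpolation=2),cv2.resize(p2[90:210,260:380],(400,400),interpolation=2)])[:,:,::-1])
E
```

```text
t 6.35 pos [497.6 195.1 231.1] rot [-1.7991e+02 -7.0000e-02  1.3679e+02] F [-0.   0.1 -1.9] M [ 0.01 -0.11  0.02] w 13.6 gf 59.998928904533386 q6 -0.57
shift cm [-0.02  0.1   0.31] turn [-0.002 -0.001 -0.021]
```

View pics/c1.png

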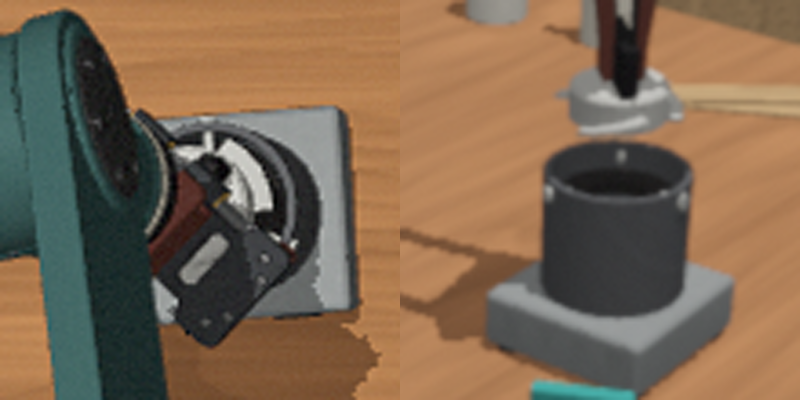

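The lid hangs level above the mouth (right half, about (625,100), with the rim at (618,180)). Next I check the centring of plug and drum from the scene camera's depth.

```bash
python3 - <<'E'
from h import *
from scipy.optimize import least_squares
P=pts('sc1');p=load('sc1')[0]
def fit(lo,hi,r,c0,tol):
    m=np.zeros(P.shape[:2],bool);m[90:210,260:380]=1
    m&=(P[...,2]>lo)&(P[...,2]<hi);q=P[m]
    h=np.hypot(q[:,0]-c0[0],q[:,1]-c0[1]);q=q[abs(h-r)<tol]
    s=least_squares(lambda c:np.hypot(q[:,0]-c[0],q[:,1]-c[1])-r,c0,loss='soft_l1')
    print(lo,hi,len(q),s.x.round(2),'res',np.abs(s.fun).mean().round(2))
c=[498,195]
fit(70,130,55,c,5);fit(90,140,55,c,5)
fit(203,211,36,c,4);fit(200,211,36,c,5)
for z0 in range(180,216,4):
    m=np.zeros(P.shape[:2],bool);m[90:210,260:380]=1;q=P[m&(P[...,2]>z0)&(P[...,2]<=z0+4)];q=q[np.hypot(q[:,0]-498,q[:,1]-195)<60]
    print(z0,len(q))
E
```

```text
70 130 815 [497.77 198.7 ] res 1.56
90 140 839 [497.87 197.94] res 2.03
203 211 96 [496.67 197.35] res 1.12
200 211 147 [496.32 197.61] res 1.23
180 2
184 27
188 67
192 62
196 75
200 47
204 49
208 163
212 44
```

Request:
drive_tool:
  moves:
    - [[-0.03,0.13,2.0],[0,0,0],-1]
    - [[0,0,1.5],[0,0,0],-1]
    - [[0,0,0.9],[0,0,0],-1]
    - [[0,0,0],[0,0,0],-1]
    - [[0,0,0],[0,0,0],-1]
  grip_force: 40

```text
time: 7.08
ee_pos: [499.8, 196.1, 188.6]
ee_rot: [3.141, 0.0, 2.391]
ft_force: [-0.2, 0.2, -2.4]
gripper_width: 13.7
gripper_force: 40.0
```

```bash
python3 -c "
from h import *
to(498.7,195.8,180,136.8)"
```

```text
t 7.08 pos [499.8 196.1 188.6] rot [1.7996e+02 2.0000e-02 1.3697e+02] F [-0.2  0.2 -2.4] M [-0.05 -0.15  0.02] w 13.7 gf 39.999403953552246 q6 -0.57
shift cm [ 0.06 -0.1   0.86] turn [0.001 0.    0.003]
```

Request:
drive_tool:
  moves:
    - [[0.05,-0.06,0.4],[0,0,0],-1]
    - [[0,0,0.3],[0,0,0],-1]
    - [[0,0,0.2],[0,0,0],-1]
    - [[0,0,0],[0,0,0],-1]
    - [[0,0,0],[0,0,0],-1]

```text
time: 7.7
ee_pos: [498.7, 196.0, 179.2]
ee_rot: [3.141, -0.0, 2.391]
ft_force: [-0.7, -0.2, -3.2]
gripper_width: 13.9
gripper_force: 40.0
```

Request:
drive_tool:
  moves:
    - [[0,0,0.1],[0,0,0],-1]
    - [[0,0,0.1],[0,0,0],-1]
    - [[0,0,0.1],[0,0,0],-1]
    - [[0,0,0.1],[0,0,0],-1]
    - [[0,0,0],[0,0,0],-1]

```text
time: 8.32
ee_pos: [498.6, 195.9, 175.1]
ee_rot: [-3.141, -0.0, 2.391]
ft_force: [-0.7, -0.9, -3.6]
gripper_width: 13.9
gripper_force: 40.0
```

Request:
drive_tool:
  moves:
    - [[0,0,0.05],[0,0,0],-1]
    - [[0,0,0.05],[0,0,0],-1]
    - [[0,0,0],[0,0,0],-1]

```text
time: 8.7
ee_pos: [498.6, 195.9, 174.2]
ee_rot: [3.142, -0.0, 2.391]
ft_force: [-1.2, 0.1, -2.8]
gripper_width: 13.5
gripper_force: 40.0
```

Request:
drive_tool:
  moves:
    - [[0,0,0.04],[0,0,0],-1]
    - [[0,0,0.04],[0,0,0],-1]
    - [[0,0,0],[0,0,0],-1]

```text
time: 9.07
ee_pos: [498.6, 195.9, 173.4]
ee_rot: [-3.142, -0.0, 2.391]
ft_force: [-0.2, -0.9, -3.7]
gripper_width: 14.0
gripper_force: 40.0
```

Request:
drive_tool:
  moves:
    - [[0,0,0.04],[0,0,0],-1]
    - [[0,0,0],[0,0,0],-1]

```text
time: 9.32
ee_pos: [498.6, 196.0, 173.0]
ee_rot: [3.142, -0.0, 2.391]
ft_force: [-0.1, 0.3, -2.9]
gripper_width: 13.8
gripper_force: 40.0
```

Request:
drive_tool:
  moves:
    - [[0,0,0.04],[0,0,0],-1]
    - [[0,0,0],[0,0,0],-1]

```text
time: 9.57
ee_pos: [498.6, 196.0, 172.6]
ee_rot: [3.142, -0.0, 2.391]
ft_force: [-0.8, 1.1, -2.1]
gripper_width: 13.7
gripper_force: 40.0
```

Request:
drive_tool:
  moves:
    - [[0,0,0.04],[0,0,0],-1]
    - [[0,0,0],[0,0,0],-1]

```text
time: 9.82
ee_pos: [498.6, 196.0, 172.2]
ee_rot: [3.142, -0.0, 2.391]
ft_force: [-0.7, 0.6, -2.4]
gripper_width: 13.6
gripper_force: 40.0
```

Request:
drive_tool:
  moves:
    - [[0,0,0],[0,0,0],-1]
    - [[0,0,0.04],[0,0,0],-1]
    - [[0,0,0.04],[0,0,0],-1]
    - [[0,0,0],[0,0,0],-1]
  grip_force: 10

```text
time: 10.32
ee_pos: [498.7, 196.0, 171.8]
ee_rot: [3.141, 0.0, 2.391]
ft_force: [-2.0, -0.0, 3.5]
gripper_width: 13.9
gripper_force: 10.0
```

```bash
python3 -c "
from h import *
to(498.7,195.8,171,136.8)"
```

```text
t 10.32 pos [498.7 196.  171.8] rot [1.7998e+02 1.0000e-02 1.3698e+02] F [-2.  -0.   3.5] M [-0.11  0.16  0.02] w 13.9 gf 10.000235438346863 q6 -0.57
shift cm [-0.01 -0.01  0.08] turn [0.    0.    0.003]
```

Request:
drive_tool:
  moves:
    - [[0,0,0],[0,0,0],-1]
    - [[0,0,0],[0,0,0.1],-1]
    - [[0,0,0],[0,0,0.1],-1]
    - [[0,0,0],[0,0,0],-1]
  grip_force: 50

```text
time: 10.82
ee_pos: [499.4, 196.1, 171.8]
ee_rot: [3.14, 0.001, 2.192]
ft_force: [0.6, 0.3, 3.6]
gripper_width: 13.9
gripper_force: 50.0
```

```bash
python3 -c "
from h import *
to(498.7,195.8,171,126)"
```

```text
t 10.82 pos [499.4 196.1 171.8] rot [1.7992e+02 3.0000e-02 1.2557e+02] F [0.6 0.3 3.6] M [-0.14 -0.11 -0.03] w 13.9 gf 50.002487897872925 q6 -0.38
shift cm [ 0.02 -0.07  0.08] turn [ 0.001  0.001 -0.008]
```

Request:
drive_tool:
  moves:
    - [[0,0,0],[0,0,0.07],-1]
    - [[0,0,0],[0,0,0.07],-1]
    - [[0,0,0],[0,0,0],-1]

```text
time: 11.2
ee_pos: [499.3, 196.1, 171.8]
ee_rot: [3.14, 0.0, 2.053]
ft_force: [0.4, -0.7, 4.3]
gripper_width: 14.2
gripper_force: 50.0
```

```bash
python3 -c "
from h import *
to(498.7,195.8,171,114)"
```

```text
t 11.2 pos [499.3 196.1 171.8] rot [1.7992e+02 2.0000e-02 1.1763e+02] F [ 0.4 -0.7  4.3] M [-0.11 -0.13 -0.14] w 14.2 gf 50.00302255153656 q6 -0.24
shift cm [ 0.01 -0.07  0.08] turn [0.001 0.    0.063]
```

Request:
drive_tool:
  moves:
    - [[0,0,0],[0,0,0.04],-1]
    - [[0,0,0],[0,0,0],-1]

```text
time: 11.45
ee_pos: [499.2, 196.1, 171.7]
ee_rot: [3.14, 0.0, 2.013]
ft_force: [0.0, 0.5, 5.7]
gripper_width: 14.0
gripper_force: 50.0
```

```bash
python3 -c "
from h import *
to(498.7,195.8,171,114)"
```

```text
t 11.45 pos [499.2 196.1 171.7] rot [1.7993e+02 1.0000e-02 1.1535e+02] F [0.  0.5 5.7] M [-0.13 -0.18 -0.08] w 14.0 gf 50.00208556652069 q6 -0.2
shift cm [-0.   -0.06  0.07] turn [0.001 0.    0.024]
```

Request:
drive_tool:
  moves:
    - [[0,0,0],[0,0,0.035],-1]
    - [[0,0,0],[0,0,0.035],-1]
    - [[0,0,0],[0,0,0],-1]

```text
time: 11.82
ee_pos: [499.0, 196.1, 171.7]
ee_rot: [3.141, -0.0, 1.942]
ft_force: [-0.2, -1.5, 6.0]
gripper_width: 13.5
gripper_force: 50.0
```

```bash
python3 -c "
from h import *
to(498.7,195.8,171,110)"
```

```text
t 11.82 pos [499.  196.1 171.7] rot [179.95  -0.   111.27] F [-0.2 -1.5  6. ] M [-0.11 -0.13  0.05] w 13.5 gf 50.00170826911926 q6 -0.13
shift cm [-0.02 -0.04  0.07] turn [ 0.001 -0.     0.022]
```

Request:
drive_tool:
  moves:
    - [[0,0,0],[0,0,0.03],-1]
    - [[0,0,0],[0,0,0.03],-1]
    - [[0,0,0],[0,0,0],-1]

```text
time: 12.2
ee_pos: [499.0, 196.1, 171.7]
ee_rot: [3.141, -0.0, 1.882]
ft_force: [-0.1, -0.6, 5.0]
gripper_width: 13.8
gripper_force: 50.0
```

```bash
python3 -c "
from h import *
to(498.7,195.8,171,106)"
```

```text
t 12.2 pos [499.  196.1 171.7] rot [ 1.7995e+02 -1.0000e-02  1.0784e+02] F [-0.1 -0.6  5. ] M [-0.11 -0.09 -0.  ] w 13.8 gf 50.00165283679962 q6 -0.07
shift cm [-0.02 -0.04  0.07] turn [ 0.001 -0.     0.032]
```

Request:
drive_tool:
  moves:
    - [[0,0,0],[0,0,0.03],-1]
    - [[0,0,0],[0,0,0.03],-1]
    - [[0,0,0],[0,0,0],-1]

```text
time: 12.58
ee_pos: [498.9, 196.1, 171.7]
ee_rot: [3.141, -0.0, 1.822]
ft_force: [0.2, 0.4, 6.1]
gripper_width: 13.6
gripper_force: 50.0
```

```bash
python3 -c "
from h import *
to(498.7,195.8,171,104)"
```

```text
t 12.57 pos [498.9 196.1 171.7] rot [ 1.7995e+02 -1.0000e-02  1.0440e+02] F [0.2 0.4 6.1] M [-0.12 -0.06  0.01] w 13.6 gf 50.00166714191437 q6 -0.01
shift cm [-0.03 -0.03  0.07] turn [ 0.001 -0.     0.007]
```

Request:
drive_tool:
  moves:
    - [[0,0,0],[0,0,0.025],-1]
    - [[0,0,0],[0,0,0.025],-1]
    - [[0,0,0],[0,0,0],-1]

```text
time: 12.95
ee_pos: [498.9, 196.1, 171.7]
ee_rot: [3.141, -0.0, 1.772]
ft_force: [-0.4, -0.2, 6.5]
gripper_width: 13.5
gripper_force: 50.0
```

```bash
python3 -c "
from h import *
to(498.7,195.8,171,104)"
```

```text
t 12.95 pos [498.9 196.1 171.7] rot [ 1.7996e+02 -2.0000e-02  1.0154e+02] F [-0.4 -0.2  6.5] M [-0.13  0.02  0.05] w 13.5 gf 50.001742243766785 q6 0.04
shift cm [-0.03 -0.03  0.07] turn [ 0.001 -0.    -0.043]
```

Request:
drive_tool:
  moves:
    - [[0,0,0],[0,0,0.025],-1]
    - [[0,0,0],[0,0,0.025],-1]
    - [[0,0,0],[0,0,0],-1]

```text
time: 13.32
ee_pos: [498.9, 196.2, 171.7]
ee_rot: [3.141, -0.0, 1.722]
ft_force: [0.7, -0.0, 6.1]
gripper_width: 13.6
gripper_force: 50.0
```

```bash
python3 -c "
from h import *
to(498.7,195.8,171,104)"
```

```text
t 13.32 pos [498.9 196.2 171.7] rot [ 1.7996e+02 -2.0000e-02  9.8670e+01] F [ 0.7 -0.   6.1] M [-0.07 -0.03  0.07] w 13.6 gf 50.0027060508728 q6 0.09
shift cm [-0.03 -0.02  0.07] turn [ 0.001 -0.    -0.093]
```

Request:
drive_tool:
  moves:
    - [[0,0,0],[0,0,0.025],-1]
    - [[0,0,0],[0,0,0.02],-1]
    - [[0,0,0],[0,0,0],-1]

```text
time: 13.7
ee_pos: [498.7, 196.3, 171.5]
ee_rot: [3.141, -0.001, 1.676]
ft_force: [-0.0, 1.9, 4.6]
gripper_width: 13.7
gripper_force: 50.0
```

```bash
python3 -c "
from h import *
to(498.7,195.8,171,104)"
```

```text
t 13.7 pos [498.7 196.3 171.5] rot [ 1.7999e+02 -3.0000e-02  9.6040e+01] F [-0.   1.9  4.6] M [ 0.19 -0.04  0.38] w 13.7 gf 50.0217479467392 q6 0.14
shift cm [-0.05 -0.    0.05] turn [ 0.    -0.001 -0.139]
```

Request:
drive_tool:
  moves:
    - [[0,0,0],[0,0,0.015],-1]
    - [[0,0,0],[0,0,0],-1]

```text
time: 13.95
ee_pos: [498.6, 196.2, 171.4]
ee_rot: [3.141, -0.001, 1.661]
ft_force: [-0.3, 2.7, 5.2]
gripper_width: 13.7
gripper_force: 50.0
```

```bash
python3 -c "
from h import *
to(498.7,195.8,171,104)"
```

```text
t 13.95 pos [498.6 196.2 171.4] rot [ 1.7999e+02 -3.0000e-02  9.5160e+01] F [-0.3  2.7  5.2] M [ 0.41 -0.03  0.46] w 13.7 gf 50.048725605010986 q6 0.16
shift cm [-0.04  0.    0.04] turn [ 0.    -0.001 -0.154]
```

Request:
drive_tool:
  moves:
    - [[0,0,0],[0,0,0.016],-1]
    - [[0,0,0],[0,0,0],-1]

```text
time: 14.2
ee_pos: [498.6, 196.2, 171.3]
ee_rot: [-3.141, -0.0, 1.645]
ft_force: [-0.9, 3.5, 3.5]
gripper_width: 13.9
gripper_force: 50.1
```

```bash
python3 -c "
from h import *
to(498.7,195.8,171,104)"
```

```text
t 14.2 pos [498.6 196.2 171.3] rot [-1.7999e+02 -3.0000e-02  9.4230e+01] F [-0.9  3.5  3.5] M [0.59 0.01 0.6 ] w 13.9 gf 50.106096267700195 q6 0.17
shift cm [-0.04  0.01  0.03] turn [-0.   -0.   -0.17]
```

Request:
drive_tool:
  moves:
    - [[0,0,0],[0,0,0.006],-1]
    - [[0,0,0],[0,0,0],-1]

```text
time: 14.45
ee_pos: [498.6, 196.2, 171.3]
ee_rot: [-3.141, -0.0, 1.639]
ft_force: [-1.3, 5.1, 2.7]
gripper_width: 14.0
gripper_force: 50.2
```

```bash
python3 -c "
from h import *
to(498.7,195.8,171,104)"
```

```text
t 14.45 pos [498.6 196.2 171.3] rot [-1.7999e+02 -3.0000e-02  9.3900e+01] F [-1.3  5.1  2.7] M [ 0.77 -0.01  0.76] w 14.0 gf 50.17545461654663 q6 0.18
shift cm [-0.04  0.01  0.03] turn [-0.    -0.    -0.176]
```

Snug at about 0.7 N m, so I release gently and retreat.

Request:
drive_tool:
  moves:
    - [[0,0,0],[0,0,0],-1]
    - [[0,0,0],[0,0,0],-1]
  grip_force: 10

```text
time: 14.7
ee_pos: [498.6, 196.1, 171.3]
ee_rot: [-3.141, -0.001, 1.638]
ft_force: [0.2, 4.5, 3.0]
gripper_width: 14.2
gripper_force: 9.9
```

Request:
drive_tool:
  moves:
    - [[0,0,0],[0,0,0],1]
    - [[0,0,0],[0,0,0],1]
    - [[0,0,0],[0,0,0],1]
    - [[0,0,0],[0,0,0],1]
    - [[0,0,0],[0,0,0],1]

```text
time: 15.32
ee_pos: [498.6, 195.8, 171.3]
ee_rot: [-3.141, 0.0, 1.639]
ft_force: [1.1, 0.7, 0.2]
gripper_width: 60.7
gripper_force: 0.0
```

Request:
drive_tool:
  moves:
    - [[0,0,-2],[0,0,0],1]
    - [[0,0,-5],[0,0,0],1]
    - [[0,0,-5],[0,0,0],1]

```text
time: 15.7
ee_pos: [498.2, 195.8, 292.4]
ee_rot: [-3.14, 0.0, 1.639]
ft_force: [1.1, 0.6, 0.4]
gripper_width: 87.1
gripper_force: 0.0
```

Request:
drive_tool:
  moves:
    - [[-5,0,0],[0,0,0],1]
    - [[-5,0,0],[0,0,0],1]
    - [[-5,0,0],[0,0,0],1]
    - [[-5,0,0],[0,0,0],1]
    - [[0,0,0],[0,0,0],1]

```text
time: 16.32
ee_pos: [512.5, -6.6, 291.4]
ee_rot: [3.141, 0.001, 1.634]
ft_force: [-0.3, 0.3, -1.0]
gripper_width: 88.3
gripper_force: 0.0
```

```bash
python3 - <<'E'
from h import *
to(498.7,195.8,300,104)
p,d=cap('top','top2');p2,_=cap('scene','sc2');P=pts('top2')
cv2.imwrite('pics/c2.png',np.hstack([cv2.resize(p[200:290,115:205],(400,400),interpolation=2),cv2.resize(p2[90:210,260:380],(400,400),interpolation=2)])[:,:,::-1])
m=np.zeros(P.shape[:2],bool);m[200:290,115:205]=1;g=p.min(2)
q=P[m&(g>150)&(abs(P[...,2]-151)<6)&(np.hypot(P[...,0]-498.5,P[...,1]-195.7)<40)]
A=np.c_[q[:,:2]-[498.5,195.7],np.ones(len(q))];k=np.linalg.lstsq(A,q[:,2],rcond=None)[0]
print(len(q),cv2.minEnclosingCircle(q[:,:2].astype(np.float32)),'tilt deg',np.degrees(np.hypot(k[0],k[1])),'top z',k[2])
E
```

```text
t 16.32 pos [512.5  -6.6 291.4] rot [1.7999e+02 5.0000e-02 9.3650e+01] F [-0.3  0.3 -1. ] M [-0.02 -0.07 -0.01] w 88.3 gf 0.0 q6 -0.21
shift cm [20.28 -0.09 -0.88] turn [ 0.     0.001 -0.181]
337 ((499.4629211425781, 196.71722412109375), 35.713722229003906) tilt deg 1.3847935001173741 top z 151.1589470021792
```

View pics/c2.png

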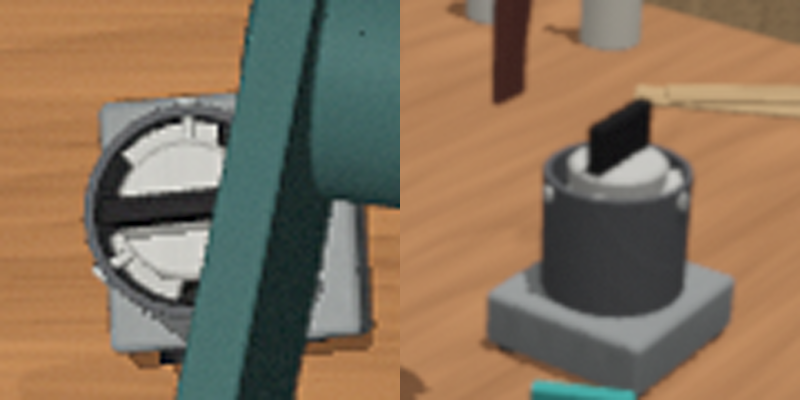

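The lid sits centred, with its ramps under the pins at (190,125) and (120,250) in the left crop. It is about 1.4° off level, its underside is about 20 mm below the rim, and the bar's angle has not changed since release.

```bash
python3 -c "
from bench import robot
print(robot.sign_off())"
```

```text
the job is handed in; nothing more can be done
None
```

The lid is seated in the drum's mouth, twisted snug to about 0.7 N m and released, about 1 mm off the drum's axis and 1.4° off level. The job is handed in; no verdict came back, and I never measured the force left between lid and drum, nor checked the mallet, bowl and block afterwards.

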